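Raise the diffuser by one turn of the stage's hand wheel

ROBOT

A 6-joint arm with a two-finger parallel gripper is mounted at the origin on the work surface. World frame = base frame: x ahead of the robot, y to its left, z up, the work surface at z = 0. Lengths are in mm, angles in degrees, forces in N, time in s.
With the tool pointing down it reaches from about 375 to 750 mm from the base axis. Payload 9 kg.
Tool frame: the origin (TCP) lies at the very end of the fingers, on their centre line; the grasp point (between the pads) lies 19 mm behind it; z points along the fingers, y is the line along which they close (so a half turn about z gives the same grasp; the last joint's range is limited). The gripper opens to 85 mm and grips with 20 to 120 N. Pads are 22 mm wide; open, the fingers measure 114 mm over their backs; the gripper's body (76 mm by 85 mm) begins 54 mm behind the grasp point. The pads swing forward as they close: fully open they stand 13 mm farther back than shut.
Start: joints at [57.714, 5.964, 5.575, 89.605, 0, 77.527], TCP at [203.375, 564.513, 231.331] pointing down, gripper open.
Joint ranges: [-171.21, 171.21], [-48.23, 106.86], [-62.78, 66.21], [-105.2, 120.99], [-86.42, 89.51], [-180, 180]. Speed limits (degrees/s): [127.2, 127.2, 147.25, 180, 180, 180].

INTERFACE

Orientations are given as a 3x3 rotation matrix whose columns are the frame's x, y, z axes.
In Python, from cell import sense, viewer, job gives the robot as it stands.
- The arm moves only by the tool step_arm, never from a script. Its argument "series" is a list of rows, each a list of 5 numbers: the shift along the tool's x, y, z normalised to -1 to 1, where 1 is 0.2 m, then the turn about the tool's z normalised to -1 to 1, where 1 is 0.5 rad, then the opening in per cent of the stroke, from 0 (shut) to 100 (fully open). A call has 1 to 20 rows; each row is the pose to reach, as a shift and turn from the pose commanded when the call began, along the tool's axes at that moment; what a row does not reach only later rows make up. A row lasts 1/10 s, in which the tool goes at most 50 mm and 8.59 degrees, less where a joint would pass 70% of its speed; a pose out of reach is approached as far as the arm can. A call with a number of a shift or a turn outside -1 to 1 is refused whole. A call with a gripper value outside its range is refused whole. The fingers move at their own pace and stop on an object; "newtons" is the grip in N (left out, the last holds). Time passes only in rows, so rows that repeat a pose let the fingers close. It gives the time, the measured TCP pose, the force, the opening and the grip force at its end, in the units of the state.
- sense(): the state, without advancing time (a new reading comes with each control period).
- viewer.camera(name): name is "side" or "top"; returns a dict with "pixels" (480x640x3 uint8, blue, green, red), "mtx" (3x3 intrinsics, pixels), "k1" (the pictures are not rectified: a ray, as slopes to the right and down, at radius r is drawn at 1 + k1 r^2 times it, then the intrinsics apply), "rvec" (rotation vector, rad) and "tvec" (3), from world to camera coordinates, as OpenCV has them. Camera axes: x right, y down, z forward; pixel columns grow to the right and rows downward; lengths in mm; the calibration is good to about 2 mm. A picture is of the moment at which its call begins. There is no depth.
- job.job_done(): hands the job in; it is judged then, once.
The state is a dict: "time": time; "joints": joint angles; "joint_velocities": joint speeds; "joint_efforts": joint torques, N m; "tool_pos": TCP position; "orientation": TCP orientation; "force": force on the tool from outside, world axes, zero at the start; "wrist_torque": the same for the moment, N m; "width": finger opening in mm; "gripper_force": force on a finger pad.
Only numpy, scipy, OpenCV 4.12 (cv2) and the standard library are available. Lean on these libraries where they do the work, as an engineer would, in place of code of your own. Each camera call takes 0.05 s, during which the arm holds its last target. There are 200 camera calls.

TASK

Raise the frosted diffuser by one pitch of the lead screw: with a fingertip, push the hand wheel on top of the lift stage clockwise (seen from above) by its upright red handle through exactly one turn, so that the handle comes back to where it began, and then leave it. Push gently from behind the handle, never pinch it, and leave the periscope post, the polarizer mount and the hex driver alone.

Things in the scene. Friction and masses are not known exactly. Their poses are not given: they have to be found in the camera images.
- stage: lift stage, fixed to the granite: dark base plate 170 x 130 x 14 mm, aluminium column and a 97 x 104 mm top plate whose upper face is 188 mm above the slab. A vertical lead screw between two guide rods drives a dark carriage. Origin on the slab, on the screw's (wheel's) axis; z up; +x is the side from which the diffuser sticks out. Nothing of it reaches above the wheel.
- wheel_centre (a point): centre of the hand wheel, on its vertical axis, 206 mm above the slab, at mid-height of the rim. The aluminium wheel is 126 mm over the rim; the rim is a round bar 16 mm thick on a circle of 55 mm radius, so its top is 8 mm above this point; three spokes; hub of 17 mm radius with a nut that ends 13 mm above this point
- handwheel (a joint): angle of the hand wheel in rad; it grows as the wheel turns clockwise seen from above, one turn is 6.283 and lifts the diffuser by 5 mm. It starts anywhere between -2.7 and 2.7. The wheel is stiff (about 0.15 N m, near 3 N at the handle), does not run on, and stays where it is left; its stops lie more than a turn away either way
- crank_handle: upright red handle that spins freely on a pin at the end of one spoke, 55 mm from the wheel's axis; round, tapering from 17 mm diameter at its foot to 22 mm at two thirds of its height. Origin on the handle's axis, 6 mm above mid-rim; the red grip runs from 5 to 60 mm above the origin (217 to 272 mm above the slab); z up
- handle_mid (a point): centre of the red handle, on its axis, 32 mm above its origin and 244 mm above the slab; about 21 mm diameter here
- diffuser (a point): centre of the frosted glass diffuser in its white plastic frame, 60 mm wide x 62 mm high x 10 mm thick, carried by the stage's carriage on the stage's +x side, 89 mm from the screw's axis; about 96 mm above the slab, always below the wheel
- periscope: silver periscope post, loose, 182 mm tall: 64 mm round foot, 25 mm post, two 45 degree mirror heads reaching 57 mm from the post's axis on its -x side. Origin under the foot, z up. Leave alone
- polarizer: black polarizer mount, loose, 146 mm tall: 60 mm round foot, post and a 69 mm ring. Origin under the foot, z up. Leave alone
- driver: hex driver lying on the slab, loose: black handle 92 x 22 x 22 mm and a 95 mm steel shaft along x. Origin on the slab under the handle, 6 mm from its shaft end. Leave alone

How it is judged (in metres and radians):
On the way, in this order (a step that is already met when the one before it is completed fails the run):
1. the fingers push the handle near its starting place (contact force between the fingers and crank_handle above 0.3 N and distance of handle_mid from where it was at the start of the episode below 0.03 m).
2. the fingers push the handle through the far side of its circle (contact force between the fingers and crank_handle above 0.3 N and distance of handle_mid from where it was at the start of the episode above 0.09 m).
3. the fingers push the handle back to its starting place, one turn on (all of step 1 and value of joint handwheel above 3 rad).
At the end, for the whole second after the job is handed in: the wheel has turned clockwise through one whole turn from its start and rests with the handle within 11 mm (about 11 degrees) of where it began; periscope, polarizer and driver stand within 15 mm of their places, upright (distance of handle_mid from where it was at the start of the episode below 0.011 m and value of joint handwheel between 3.2 and 9.35 rad and velocity of joint handwheel between -0.05 and 0.05 rad/s and distance of diffuser from where it was at the start of the episode below 0.008 m and distance of each of periscope, polarizer, driver from where it was at the start of the episode below 0.015 m and angle between each of periscope, polarizer's own z axis and vertical below 0.15 rad); the robot touches nothing.
It fails at once if the handle is pinched or shoved hard (over 30 N from the fingers) (contact force between the fingers and crank_handle above 30 N).
It fails at once if the periscope post is lifted, knocked or moved (distance of periscope from where it was at the start of the episode above 0.015 m or angle between periscope's own z axis and vertical above 0.15 rad).
It fails at once if the polarizer mount is lifted, knocked or moved (distance of polarizer from where it was at the start of the episode above 0.015 m or angle between polarizer's own z axis and vertical above 0.15 rad).
It fails at once if the hex driver is lifted or moved (distance of driver from where it was at the start of the episode above 0.015 m).
It also fails if it takes over 59 s, if anything falls off the work surface, if the arm or the gripper's body presses on something with over 40 N, if the wrist force passes 120 N, or if a joint passes its speed limit or range.

## Working session

There is one attempt and no reset: what is moved stays moved. The work goes in short steps, Python scripts to look and compute and a tool call to move; the robot and the scene stay as the last step left them, time stands still between calls to the robot, and variables do not carry over. Pictures are saved under pics/ and viewed, at most 10 in all, crops included, and the job is handed in when it is done.

Besides the shell and the picture viewer there is one more tool, called after ">>>" by a JSON object that holds its "api" and its "payload". step_arm: Moves the arm, as the interface text tells. Its arguments: {"type":"object","properties":{"series":{"type":"array","items":{"type":"array","items":{"type":"number"}}},"newtons":{"type":"number"}},"required":["series"]}

```bash
mkdir -p pics; python3 - <<'E'
from cell import sense, viewer
import cv2,pickle
d={}
for n in("top","side"):
    c=viewer.camera(n); d[n]=c; cv2.imwrite(f"pics/{n}0.png",c["pixels"]); print(n,c["mtx"],c["k1"],c["rvec"],c["tvec"])
pickle.dump(d,open("c0.pkl","wb"))
s=sense();print(s["time"],s["tool_pos"],s["orientation"],s["width"])
E
```

```text
top [[516.59029551   0.         313.62129533]
 [  0.         516.59029551 232.27636697]
 [  0.           0.           1.        ]] -0.02054556386905617 [ 2.13885789 -2.11489878  0.16914356] [  76.64259922  599.29472171 1165.68806406]
side [[476.08129857   0.         320.52693127]
 [  0.         476.08129857 241.29109637]
 [  0.           0.           1.        ]] -0.12086515508735851 [ 0.20071898 -2.84394601  1.17055747] [570.03671138 133.3566172  921.14451499]
0.1 [203.19572185 564.23636314 230.59920402] [[-9.40807192e-01  3.38941633e-01 -6.30124367e-04]
 [ 3.38942121e-01  9.40806705e-01 -9.90700798e-04]
 [ 2.57035483e-04 -1.14563413e-03 -9.99999311e-01]] 85.64773954768171
```

View pics/top0.png

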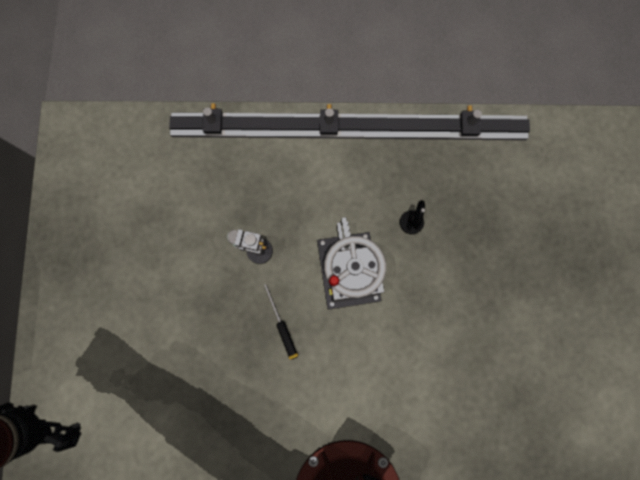

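View pics/side0.png

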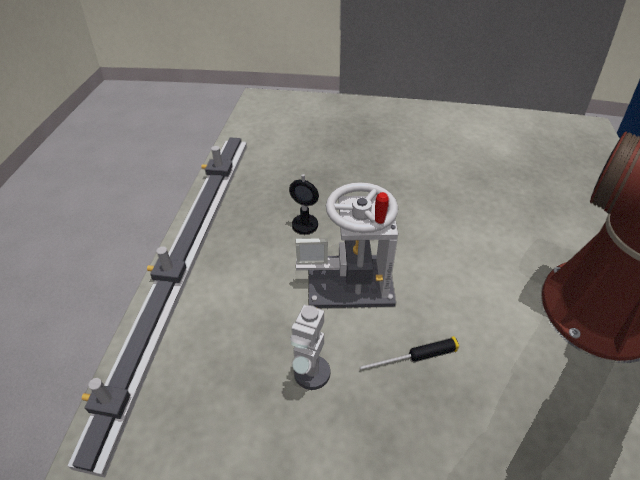

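The top view shows the wheel at about (355,267), with the red handle at (334,281) on its lower left. The periscope is at (255,245), the polarizer at (413,220) and the driver at (285,335). The side view shows the handle at (381,208) and the hub at (362,205). I'll enlarge both for closer readings.

```bash
python3 - <<'E'
import cv2,pickle,numpy as np
d=pickle.load(open("c0.pkl","rb"))
a=cv2.resize(d["top"]["pixels"][225:315,305:405],None,fx=6,fy=6,interpolation=cv2.INTER_CUBIC)
b=cv2.resize(d["side"]["pixels"][170:250,315:405],None,fx=6,fy=6,interpolation=cv2.INTER_CUBIC)
cv2.imwrite("pics/a.png",a);cv2.imwrite("pics/b.png",b)
for n in d:
    p=d[n]["pixels"].astype(int); m=((p[...,2]>110)&(p[...,1]<60)&(p[...,0]<60)); m[:, :300]=0; m[:,420:]=0; m[320:]=0
    y,x=np.nonzero(m);print(n,len(x),x.mean(),y.mean(),x.min(),x.max(),y.min(),y.max())
E
```

```text
top 59 334.08474576271186 279.7118644067797 330 338 276 284
side 86 381.80232558139534 197.25581395348837 376 387 193 201
```

View pics/a.png

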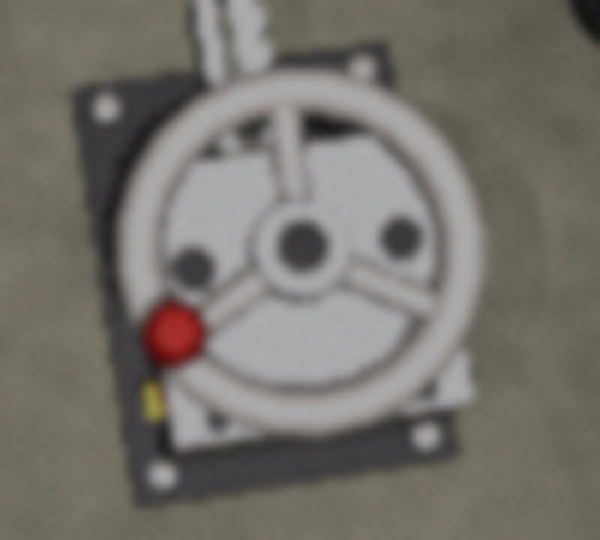

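View pics/b.png

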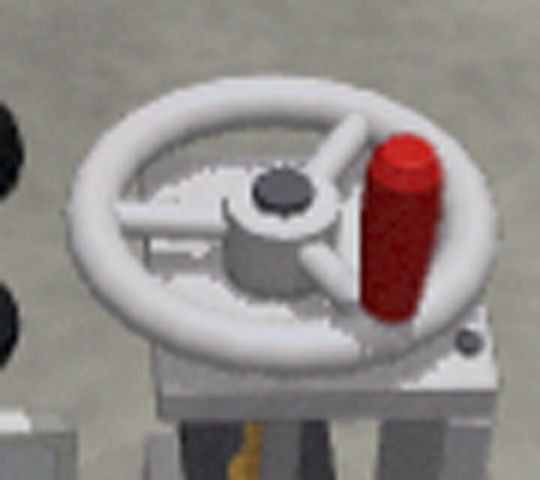

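The enlarged top crop puts the rim centre near (300.5,250), the nut at (303,246) and the handle top at (176,333). In the side crop the nut top is at (284,190) and the handle top at (408,153).

```bash
cat > g.py <<'E'
import cv2,numpy as np
def ray(c,u,v):
    k=np.array([c["k1"],0,0,0,0.]); p=cv2.undistortPoints(np.array([[[u,v]]],float),c["mtx"],k)[0,0]
    R=cv2.Rodrigues(np.array(c["rvec"],float))[0]; t=np.array(c["tvec"],float).ravel()
    return -R.T@t, R.T@np.array([p[0],p[1],1])
def hit(c,u,v,z):
    o,d=ray(c,u,v); return (o+d*(z-o[2])/d[2])[:2]
E
python3 - <<'E'
import pickle; from g import *
d=pickle.load(open("c0.pkl","rb"))
T=lambda x,y:(305+(x+.5)/6-.5,225+(y+.5)/6-.5)
S=lambda x,y:(315+(x+.5)/6-.5,170+(y+.5)/6-.5)
t,s=d["top"],d["side"]
print("rim",hit(t,*T(300.5,250),206),"nut",hit(t,*T(303,246),219),hit(s,*S(284,190),219))
print("handle",hit(t,*T(176,333),272),hit(s,*S(408,153),272))
print("wheel side edges",[hit(s,*S(*p),206) for p in((67,215),(497,220),(275,75),(285,372))])
print("peri",hit(t,258,252,5),hit(t,243,240,175),"pol",hit(t,411,223,5))
E
```

```text
rim [502.73942625  -2.74927287] nut [502.71055138  -2.70755391] [502.60135242   1.41737088]
handle [469.02820727  40.98915631] [469.42576364  44.49377243]
wheel side edges [array([564.72377388,   5.94283627]), array([440.59332311,  -9.21241427]), array([510.25774668, -67.87539942]), array([496.61058469,  62.74235878])]
peri [556.28386848 218.8784841 ] [559.0626742  230.79744197] pol [ 631.97655592 -154.54708545]
```

>>> {"api": "step_arm", "payload": {"series": [[-0.2, -0.17, 0, 0, 0], [-0.4, -0.35, 0, 0, 0], [-0.6, -0.52, 0, 0, 0], [-0.77, -0.7, 0, 0, 0], [-0.77, -0.7, 0, 0, 0], [-0.77, -0.7, 0, 0, 0]], "newtons": 20}}

```text
time: 0.7
tool_pos: [301.5, 379.6, 231.3]
orientation: [[-0.94, 0.342, 0.0], [0.342, 0.94, 0.0], [-0.0, 0.0, -1.0]]
force: [-0.6, 0.7, 0.7]
width: -0.3
gripper_force: 0.0
```

>>> {"api": "step_arm", "payload": {"series": [[-0.15, -0.15, 0, 0, 0], [-0.33, -0.33, 0, 0, 0], [-0.5, -0.5, 0, 0, 0], [-0.66, -0.66, 0, 0, 0], [-0.66, -0.66, 0, 0, 0]]}}

```text
time: 1.2
tool_pos: [382.1, 208.9, 231.1]
orientation: [[-0.939, 0.343, 0.0], [0.343, 0.939, -0.001], [-0.001, -0.001, -1.0]]
force: [-0.1, 0.8, 0.4]
width: 0.2
gripper_force: 0.0
```

>>> {"api": "step_arm", "payload": {"series": [[-0.09, -0.17, 0, 0, 0], [-0.18, -0.33, 0, 0, 0], [-0.27, -0.5, 0, 0, 0], [-0.36, -0.66, 0, 0, 0], [-0.36, -0.66, 0, 0, 0]]}}

```text
time: 1.7
tool_pos: [404.0, 61.4, 231.1]
orientation: [[-0.94, 0.341, -0.0], [0.341, 0.94, -0.0], [-0.0, -0.0, -1.0]]
force: [0.2, 0.7, 0.7]
width: 0.1
gripper_force: 0.0
```

>>> {"api": "step_arm", "payload": {"series": [[-0.1, -0.06, 0, 0, 0], [-0.2, -0.12, 0, 0, 0], [-0.3, -0.18, 0, 0, 0], [-0.3, -0.18, 0, 0, 0]]}}

```text
time: 2.1
tool_pos: [448.8, 9.2, 230.8]
orientation: [[-0.941, 0.339, -0.0], [0.339, 0.941, 0.0], [0.001, 0.0, -1.0]]
force: [-0.4, 0.1, -0.3]
width: -0.3
gripper_force: 0.0
```

```bash
python3 - <<'E'
from cell import sense, viewer
import cv2
c=viewer.camera("top")["pixels"][215:315,295:405];e=viewer.camera("side")["pixels"][150:250,315:425]
f=lambda a:cv2.resize(a,None,fx=3.6,fy=3.6,interpolation=cv2.INTER_CUBIC)
cv2.imwrite("pics/c1.png",cv2.hconcat([f(c),f(e)]))
s=sense();print(s["tool_pos"],s["force"])
E
```

```text
[447.44901751  10.44752757 231.03657075] [-0.89974535 -0.30749654 -0.7301883 ]
```

View pics/c1.png

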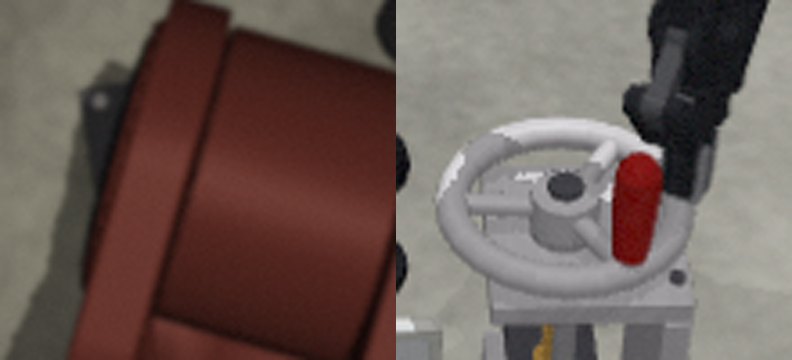

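The side view shows the shut fingers at about (680,150), just behind the handle, which hasn't moved. The arm hides the wheel in the top view. Next I'll creep forward until contact.

>>> {"api": "step_arm", "payload": {"series": [[0, 0.02, 0, 0, 0], [0, 0.04, 0, 0, 0], [0, 0.04, 0, 0, 0]]}}

```text
time: 2.5
tool_pos: [450.2, 17.6, 231.5]
orientation: [[-0.941, 0.338, 0.0], [0.338, 0.941, 0.0], [-0.0, 0.0, -1.0]]
force: [-1.0, 0.7, -0.5]
width: -0.3
gripper_force: 0.0
```

>>> {"api": "step_arm", "payload": {"series": [[0, 0.01, 0, 0, 0], [0, 0.01, 0, 0, 0]]}}

```text
time: 2.7
tool_pos: [450.9, 18.6, 231.4]
orientation: [[-0.941, 0.339, 0.0], [0.339, 0.941, 0.0], [-0.0, 0.0, -1.0]]
force: [-0.2, -0.6, -0.7]
width: 0.4
gripper_force: 0.0
```

>>> {"api": "step_arm", "payload": {"series": [[0, 0.01, 0, 0, 0], [0, 0.01, 0, 0, 0]]}}

```text
time: 2.9
tool_pos: [451.6, 20.3, 231.3]
orientation: [[-0.941, 0.339, 0.0], [0.339, 0.941, 0.0], [-0.0, 0.0, -1.0]]
force: [0.4, -0.1, 0.4]
width: -0.2
gripper_force: 0.0
```

>>> {"api": "step_arm", "payload": {"series": [[0, 0.01, 0, 0, 0], [0, 0.01, 0, 0, 0]]}}

```text
time: 3.1
tool_pos: [452.2, 22.0, 231.3]
orientation: [[-0.941, 0.339, -0.0], [0.339, 0.941, -0.0], [0.0, -0.0, -1.0]]
force: [-1.7, -0.7, 0.5]
width: 0.0
gripper_force: 0.8
```

>>> {"api": "step_arm", "payload": {"series": [[0, 0.01, 0, 0, 0], [0, 0.01, 0, 0, 0]]}}

```text
time: 3.3
tool_pos: [452.9, 23.9, 231.4]
orientation: [[-0.941, 0.339, -0.0], [0.339, 0.941, -0.0], [0.0, -0.0, -1.0]]
force: [-1.0, -1.7, 1.5]
width: -0.1
gripper_force: 1.5
```

>>> {"api": "step_arm", "payload": {"series": [[0, 0.01, 0, 0, 0], [0, 0.01, 0, 0, 0]]}}

```text
time: 3.5
tool_pos: [453.6, 26.0, 231.3]
orientation: [[-0.941, 0.339, -0.0], [0.339, 0.941, 0.0], [0.0, 0.0, -1.0]]
force: [-1.4, -1.0, 1.6]
width: -0.2
gripper_force: 1.3
```

Contact began at TCP of about (452,21.7). If I stop at the same TCP after a full circle, the handle will be back at its start. Now working out the rows for the circle.

```bash
python3 - <<'E'
import numpy as np
from cell import sense
s=sense();print(s["tool_pos"],s["gripper_force"])
c=np.array([502.7,-1.5]);a=lambda t:c+55*np.array([np.cos(np.radians(t)),np.sin(np.radians(t))])
X=np.array([-.941,.339]);Y=np.array([.339,.941])
p=np.array([453.4,25.8]);t=150
for n in (20,20,19-3):
    o=[]
    for i in range(n):
        t-=6;q=a(t)-p;o.append([round(q@X/200,3),round(q@Y/200,3),0,0,0])
    p=a(t);print(t,p.round(1),o)
E
```

```text
[453.57175751  25.98921198 231.27864766] 1.3167547135526547
30 [550.3  26. ] [[np.float64(-0.014), np.float64(0.032), 0, 0, 0], [np.float64(-0.024), np.float64(0.059), 0, 0, 0], [np.float64(-0.036), np.float64(0.085), 0, 0, 0], [np.float64(-0.051), np.float64(0.11), 0, 0, 0], [np.float64(-0.068), np.float64(0.133), 0, 0, 0], [np.float64(-0.088), np.float64(0.154), 0, 0, 0], [np.float64(-0.11), np.float64(0.172), 0, 0, 0], [np.float64(-0.133), np.float64(0.189), 0, 0, 0], [np.float64(-0.158), np.float64(0.203), 0, 0, 0], [np.float64(-0.185), np.float64(0.214), 0, 0, 0], [np.float64(-0.213), np.float64(0.222), 0, 0, 0], [np.float64(-0.241), np.float64(0.228), 0, 0, 0], [np.float64(-0.27), np.float64(0.23), 0, 0, 0], [np.float64(-0.298), np.float64(0.229), 0, 0, 0], [np.float64(-0.327), np.float64(0.226), 0, 0, 0], [np.float64(-0.355), np.float64(0.219), 0, 0, 0], [np.float64(-0.382), np.float64(0.21), 0, 0, 0], [np.float64(-0.408), np.float64(0.198), 0, 0, 0], [np.float64(-0.433), np.float64(0.183), 0, 0, 0], [np.float64(-0.456), np.float64(0.165), 0, 0, 0]]
-90 [502.7 -56.5] [[np.floa
[... 1106 characters left out ...]
4), 0, 0, 0], [np.float64(0.085), np.float64(-0.016), 0, 0, 0], [np.float64(0.113), np.float64(-0.016), 0, 0, 0], [np.float64(0.142), np.float64(-0.012), 0, 0, 0], [np.float64(0.17), np.float64(-0.005), 0, 0, 0], [np.float64(0.197), np.float64(0.004), 0, 0, 0], [np.float64(0.223), np.float64(0.016), 0, 0, 0], [np.float64(0.248), np.float64(0.031), 0, 0, 0], [np.float64(0.271), np.float64(0.049), 0, 0, 0], [np.float64(0.292), np.float64(0.068), 0, 0, 0], [np.float64(0.311), np.float64(0.09), 0, 0, 0], [np.float64(0.327), np.float64(0.114), 0, 0, 0], [np.float64(0.341), np.float64(0.139), 0, 0, 0], [np.float64(0.352), np.float64(0.166), 0, 0, 0], [np.float64(0.36), np.float64(0.193), 0, 0, 0]]
```

>>> {"api": "step_arm", "payload": {"series": [[-0.014, 0.032, 0, 0, 0], [-0.024, 0.059, 0, 0, 0], [-0.036, 0.085, 0, 0, 0], [-0.051, 0.11, 0, 0, 0], [-0.068, 0.133, 0, 0, 0], [-0.088, 0.154, 0, 0, 0], [-0.11, 0.172, 0, 0, 0], [-0.133, 0.189, 0, 0, 0], [-0.158, 0.203, 0, 0, 0], [-0.185, 0.214, 0, 0, 0]]}}

```text
time: 4.5
tool_pos: [503.4, 53.7, 231.2]
orientation: [[-0.941, 0.339, -0.0], [0.339, 0.941, 0.0], [0.0, 0.0, -1.0]]
force: [-3.3, 0.8, 0.1]
width: 0.3
gripper_force: 1.6
```

```bash
python3 - <<'E'
from cell import sense, viewer
import cv2
c=viewer.camera("top")["pixels"][215:315,295:405];e=viewer.camera("side")["pixels"][150:250,315:425]
f=lambda a:cv2.resize(a,None,fx=3.6,fy=3.6,interpolation=cv2.INTER_CUBIC)
cv2.imwrite("pics/c2.png",cv2.hconcat([f(c),f(e)]))
E
```

```text
(no output)
```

View pics/c2.png

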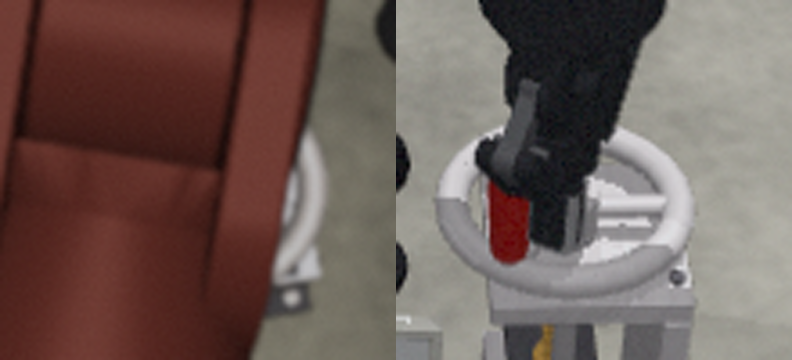

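The side view shows the handle pushed to about (508,220), with the fingers behind it and light force. Carrying on round the circle.

>>> {"api": "step_arm", "payload": {"series": [[-0.028, 0.008, 0, 0, 0], [-0.056, 0.014, 0, 0, 0], [-0.085, 0.016, 0, 0, 0], [-0.113, 0.015, 0, 0, 0], [-0.142, 0.012, 0, 0, 0], [-0.17, 0.005, 0, 0, 0], [-0.197, -0.004, 0, 0, 0], [-0.223, -0.016, 0, 0, 0], [-0.248, -0.031, 0, 0, 0], [-0.271, -0.049, 0, 0, 0]]}}

```text
time: 5.6
tool_pos: [550.9, 25.6, 231.3]
orientation: [[-0.941, 0.339, 0.0], [0.339, 0.941, 0.0], [-0.0, 0.0, -1.0]]
force: [-1.8, 3.3, 0.3]
width: -0.2
gripper_force: 1.8
```

>>> {"api": "step_arm", "payload": {"series": [[-0.021, -0.02, 0, 0, 0], [-0.04, -0.041, 0, 0, 0], [-0.056, -0.065, 0, 0, 0], [-0.07, -0.09, 0, 0, 0], [-0.081, -0.117, 0, 0, 0], [-0.09, -0.144, 0, 0, 0], [-0.095, -0.173, 0, 0, 0], [-0.097, -0.201, 0, 0, 0], [-0.097, -0.23, 0, 0, 0], [-0.093, -0.259, 0, 0, 0]]}}

```text
time: 6.6
tool_pos: [550.5, -29.6, 231.4]
orientation: [[-0.941, 0.339, 0.0], [0.339, 0.941, -0.0], [-0.0, 0.0, -1.0]]
force: [1.3, 3.7, 3.4]
width: 0.4
gripper_force: 2.8
```

>>> {"api": "step_arm", "payload": {"series": [[0.006, -0.028, 0, 0, 0], [0.016, -0.055, 0, 0, 0], [0.028, -0.081, 0, 0, 0], [0.043, -0.106, 0, 0, 0], [0.06, -0.129, 0, 0, 0], [0.08, -0.15, 0, 0, 0], [0.102, -0.168, 0, 0, 0], [0.126, -0.185, 0, 0, 0], [0.151, -0.199, 0, 0, 0], [0.177, -0.21, 0, 0, 0]]}}

```text
time: 7.6
tool_pos: [502.4, -56.9, 231.2]
orientation: [[-0.941, 0.339, -0.0], [0.339, 0.941, -0.0], [0.0, -0.0, -1.0]]
force: [2.0, -1.2, -0.4]
width: -0.3
gripper_force: 1.6
```

>>> {"api": "step_arm", "payload": {"series": [[0.028, -0.008, 0, 0, 0], [0.056, -0.014, 0, 0, 0], [0.085, -0.016, 0, 0, 0], [0.113, -0.016, 0, 0, 0], [0.142, -0.012, 0, 0, 0], [0.17, -0.005, 0, 0, 0], [0.197, 0.004, 0, 0, 0], [0.223, 0.016, 0, 0, 0], [0.248, 0.031, 0, 0, 0], [0.271, 0.049, 0, 0, 0]]}}

```text
time: 8.6
tool_pos: [455.0, -28.8, 231.4]
orientation: [[-0.941, 0.339, 0.0], [0.339, 0.941, -0.0], [-0.0, -0.0, -1.0]]
force: [2.2, -3.4, -0.0]
width: 0.4
gripper_force: 1.8
```

>>> {"api": "step_arm", "payload": {"series": [[0.021, 0.019, 0, 0, 0], [0.04, 0.041, 0, 0, 0], [0.056, 0.065, 0, 0, 0], [0.07, 0.09, 0, 0, 0], [0.081, 0.117, 0, 0, 0], [0.089, 0.144, 0, 0, 0]]}}

```text
time: 9.2
tool_pos: [448.3, 4.6, 231.5]
orientation: [[-0.941, 0.339, 0.0], [0.339, 0.941, -0.0], [-0.0, -0.0, -1.0]]
force: [-0.2, -4.0, 3.3]
width: -0.3
gripper_force: 2.5
```

>>> {"api": "step_arm", "payload": {"series": [[0.003, 0.02, 0, 0, 0], [0.005, 0.045, 0, 0, 0], [0.007, 0.067, 0, 0, 0]]}}

```text
time: 9.5
tool_pos: [451.7, 17.5, 231.3]
orientation: [[-0.941, 0.339, -0.0], [0.339, 0.941, 0.0], [0.0, 0.0, -1.0]]
force: [-0.4, -3.7, 3.8]
width: 0.5
gripper_force: 2.6
```

>>> {"api": "step_arm", "payload": {"series": [[0, 0.01, 0, 0, 0], [0, 0.02, 0, 0, 0], [0, 0.02, 0, 0, 0]]}}

```text
time: 9.8
tool_pos: [452.9, 21.3, 231.2]
orientation: [[-0.941, 0.339, -0.0], [0.339, 0.941, 0.001], [0.0, 0.0, -1.0]]
force: [-0.4, -1.5, 4.1]
width: -0.3
gripper_force: 1.9
```

```bash
python3 - <<'E'
from cell import sense, viewer
import pickle,numpy as np,cv2
from g import *
c=viewer.camera("side"); d=pickle.load(open("c0.pkl","rb"))["side"]
for q in (d,c):
    p=q["pixels"].astype(int); m=(p[...,2]>70)&(p[...,1]<45)&(p[...,0]<45); m[:,:350]=0; m[:,410:]=0; m[235:]=0;m[:180]=0
    y,x=np.nonzero(m); k=y>=205; print(len(x),x[k].mean(),y.max(),y.min(),hit(d,x[k].mean(),215,230))
e=[cv2.resize(q["pixels"][150:250,315:425],None,fx=3.6,fy=3.6,interpolation=cv2.INTER_CUBIC) for q in(d,c)]
cv2.imwrite("pics/e.png",cv2.hconcat(e)); print(sense()["tool_pos"])
E
```

```text
318 380.11917098445593 223 193 [469.86570934  44.7400973 ]
326 380.41326530612247 222 194 [469.38861998  44.6730753 ]
[452.8661815   21.23214192 231.18028323]
```

View pics/e.png

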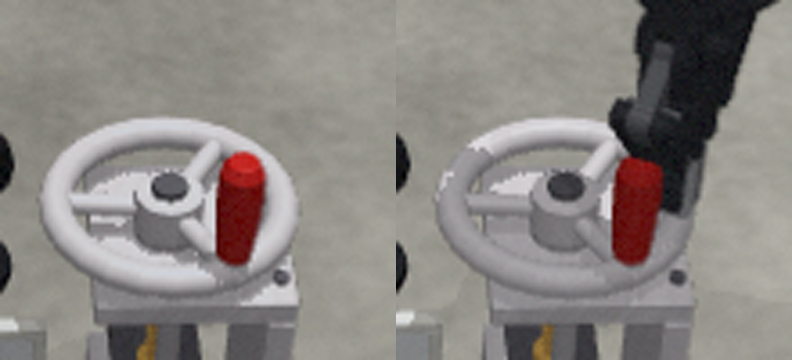

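Comparing the two crops, the handle is back where it began: (240,210) at the start and (636,212), which is (240,212) in its own half, now. Backing off.

>>> {"api": "step_arm", "payload": {"series": [[0, -0.02, 0, 0, 0], [0, -0.06, 0, 0, 0], [0.1, -0.1, 0, 0, 0], [0.2, -0.13, 0, 0, 0], [0.2, -0.13, 0, 0, 0], [0.2, -0.13, 0, 0, 0], [0.2, -0.13, 0, 0, 0]]}}

```text
time: 10.55
tool_pos: [406.8, 9.8, 231.1]
orientation: [[-0.941, 0.339, 0.0], [0.339, 0.941, 0.0], [-0.0, 0.0, -1.0]]
force: [-0.0, -0.2, -0.8]
width: -0.2
gripper_force: 0.0
```

```bash
python3 - <<'E'
from cell import sense, viewer
import pickle,numpy as np
d=pickle.load(open("c0.pkl","rb"))["side"]; c=viewer.camera("side")
for q in (d,c):
    p=q["pixels"].astype(int); m=(p[...,2]>70)&(p[...,1]<45)&(p[...,0]<45); m[:,:350]=0; m[:,410:]=0; m[235:]=0;m[:180]=0
    y,x=np.nonzero(m); print(len(x),x.mean(),y.mean())
s=sense();print(s["tool_pos"],s["force"],s["gripper_force"],np.abs(s["joint_velocities"]).max())
E
```

```text
318 380.67295597484275 207.374213836478
324 380.89814814814815 207.17592592592592
[406.79120671   9.87068764 231.11728664] [-0.16958991  0.13234701 -0.22829202] 0.0 0.29352364419531923
```

```bash
python3 -c "
from cell import job
print(job.job_done())"
```

```text
the job is handed in; nothing more can be done
None
```

I pushed the hand wheel clockwise through one full turn, and in the side camera the handle is back within about 1 pixel (2 mm) of its start. The gripper is clear, the other items were never approached, and the job is handed in; no verdict was returned.

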